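Park the wafer lifter and hold its dust flap in the hinge for pinning

TASK

The dust flap of the wafer lifter is to be refitted: first throw the lifter's lever into its park notch, the one with the dot at the end nearest the robot, so that the comb sinks below the deck. Then take the dust flap (the panel with the finger tab and hinge knuckle) out of the drying rack and lower it upright so that its knuckle sits between the two knuckles on the lifter with the pin holes in line. Finish still holding it there in the gripper, upright, still and without bearing down on it, ready for a colleague to push the pin through, and leave everything else where it is.

Things in the scene. Friction and masses are not known exactly. Their poses are not given: they have to be found in the camera images.
- station: The wafer lifter, fixed: white housing 208 x 230 mm, steel deck 90 mm high. Origin: centre of its footprint on the bench; x to its back (away from the robot at yaw 0), y to its left flank with the lever, z up. The deck window (x -34..49, y -54..54 mm) has a white coaming to 103 mm height; the white comb stands up to 40 mm out of the deck when lifted, below the deck when parked.
- hinge_bore (a point): On the hinge's bore axis (the lifter's y axis), midway between its two fixed steel knuckles; 65 mm behind the lifter's centre, 106 mm above the bench. Knuckles 20 mm diameter, bore 9, each 22 long, gap between them 54 mm, inner rims chamfered 2 mm. Below the gap is a V cradle, tangent to a 20 mm knuckle whose bore is in line, which centres it fore/aft when it is set down.
- lever (a joint): Lever angle (rad): 0 in the park notch (end stop at -0.07), 0.5 half-lift notch, 1.0 full-lift notch; starts from 0.45 to 1.03. At 0 the lever leans 0.5 rad from vertical to the lifter's front (-x), at 1.0 it leans 0.5 rad to the back. A sprung roller clicks into each notch (within about 0.08 rad of it); leaving a notch takes up to about 6 N at the ball, between notches friction holds the lever.
- lever_knob (a point): Centre of the lever's black ball, 30 mm diameter, 125 mm from the pivot; free above and on all sides. Its 10 mm stem runs down to the pivot.
- lever_pivot (a point): On the lever's pivot axis (the lifter's y axis), in the plane in which the ball swings; on the left flank, 58 mm above the bench, 20 mm in front of the lifter's centre. The notched quadrant plate (66 mm radius) stands 11 mm nearer the housing; a black dot marks its park notch, the one nearest the robot.
- flap: The dust flap, loose, 0.09 to 0.18 kg, upright in one of the rack's slots. Origin: centre of its steel knuckle, on the bore axis = flap y axis; z up to the tab. Knuckle 20 mm diameter, 50 long, bore 9, ends chamfered 2. Grey plate above it 110 mm wide (y), 6 thick (x), 14 to 96 mm above the axis. Same both ways round. In the rack its origin is 24 mm above the bench.
- flap_tab (a point): Grip point of the flap: middle of the finger tab, 86 mm above the bore axis. The tab is 12 mm thick (flap x), 40 mm wide (flap y) and reaches from 64 to 104 mm above the bore axis.
- rack: White drying rack, fixed, 200 mm (x) x 126 mm (y), 94 mm high, open in the middle. Origin: centre of its footprint. Three slots at x = -62, 0 and +62 mm, in which panels stand upright across the rack, held at their side edges by grooves 8 mm wide; the flap and two blank panels stand in them in any order.
- blank_low: Bystander: plain grey panel without tab or knuckle, 110 x 6 mm, 62 mm high, standing in a rack slot. Origin: centre of its lower edge.
- blank_notched: Bystander: grey panel without knuckle, 110 x 6 mm, 80 mm high, with a wide notch in the middle of its upper edge (two horns, no centre tab), standing in a rack slot. Origin: centre of its lower edge.
- hinge_pin: Bystander: the steel hinge pin, 6 mm thick, 120 mm long along x, lying on the bench in front of the lifter; it is left for the colleague. Origin under its middle.
- wash_bottle: Bystander: white wash bottle, 72 mm in diameter, 205 mm high with its spout. Origin: centre of its base.
- tweezers: Bystander: steel wafer tweezers, 130 mm long along x, lying. Origin under the middle.
- wafer_shipper: Bystander: round white single-wafer box, 130 mm in diameter, 31 mm high. Origin: centre of its base.
- vacuum_wand: Bystander: black vacuum wand, 190 mm long along x, lying. Origin under the middle.
Things that resemble listed ones, but are neither listed nor needed, are in the scene too. Of the things shaped like the flap, the grey one is meant.

How it is judged:
On the way, in this order (a step that is already met when the one before it is completed fails the run):
1. the lever rests in the park notch (within 0.1 rad) (value of joint lever between -0.1 and 0.1 rad), for 0.3 s.
2. with the lever parked, the flap is held by the fingers clear above the rack (all of step 1 and height (world z) of flap above 0.1 m and contact force between the fingers and flap above 1 N), for 0.2 s.
At the end, for the whole second after the job is handed in: Lever in the park notch (0.1 rad). Flap knuckle between the fixed knuckles (4 mm along the axis), bore within 2 mm of their axis in height and fore/aft, parallel within 0.04 rad; flap upright (0.12 rad), at rest, gripped by the fingers (over 2 N), pressing on the lifter under 25 N (all of step 1 and x of flap in the frame of hinge_bore between -0.002 and 0.002 m and z of flap in the frame of hinge_bore between -0.002 and 0.002 m and y of flap in the frame of hinge_bore between -0.004 and 0.004 m and angle between the y axis of flap and the y axis of station, either way round below 0.04 rad and angle between flap's own z axis and vertical below 0.12 rad and contact force between the fingers and flap above 2 N and contact force between flap and station below 25 N and linear speed of flap below 0.02 m/s); the arm keeps its last pose, push and grip.
It fails at once if a bystander was moved by more than 15 mm (distance of any of blank_low, blank_notched, hinge_pin, wash_bottle, tweezers, wafer_shipper, vacuum_wand from where it was at the start of the episode above 0.015 m).
It also fails if it takes over 50 s, if anything falls off the work surface, if the arm or the gripper's body presses on something with over 40 N, if the wrist force passes 120 N, or if a joint passes its speed limit or range.

ROBOT

A 6-joint arm with a two-finger parallel gripper is mounted at the origin on the work surface. World frame = base frame: x ahead of the robot, y to its left, z up, the work surface at z = 0. Lengths are in m, angles in rad, forces in N, time in s.
With the tool pointing down it reaches from about 0.3 to 0.775 m from the base axis. Payload 14.6 kg.
Tool frame: the origin (TCP) lies at the very end of the fingers, on their centre line; the grasp point (between the pads) lies 19 mm behind it; x points along the fingers, y is the direction in which the jaws open and shut, and the axes are right-handed (so a half turn about x gives the same grasp; the last joint's range is limited). The gripper opens to 94 mm and grips with 3 to 60 N. Pads are 16 mm wide; open, the fingers measure 119 mm over their backs; the gripper's body (75 mm by 177 mm) begins 78 mm behind the grasp point.
Start: joints at [-1.335, 0.3, 1.521, -0, 1.321, -0.067], TCP at [0.164, -0.525, 0.205] pointing down, gripper open.
Joint ranges: [-3.03, 3.03], [-0.79, 2.21], [0.23, 2.52], [-1.04, 4.18], [0, 3.07], [-2.55, 2.55]. Speed limits (rad/s): [2.22, 2.22, 2.57, 3.14, 3.14, 3.14].

INTERFACE

Orientations are given as [roll, pitch, yaw] about the fixed x, y, z axes, in that order (R = Rz(yaw) Ry(pitch) Rx(roll)).
In Python, from station import ctrl, viewer, hand_in gives the robot as it stands. The module is installed in compiled form; this text tells all that it offers.
- The arm moves only by the tool play_rows, never from a script. Its argument "deltas" is a list that holds one entry, the list of rows, each a list of 7 numbers: the shift along the tool's x, y, z in mm, then the turn, a rotation vector about the tool's x, y, z in rad, then the finger opening in mm, from 0 to 94. In form: [[[dx, dy, dz, ax, ay, az, gripper], ...]]. A call has 1 to 10 rows; each row shifts and turns the commanded pose from where the row before left it, along the tool's axes as they then stand; what a row does not reach is not made up. A row lasts 1/10 s, in which the tool goes at most 50 mm and 8.59 degrees, less where a joint would pass 70% of its speed; a pose out of reach is approached as far as the arm can. A call with a gripper value outside its range is refused whole. The fingers move at their own pace and stop on an object; "grip_force" is the grip in N (left out, the last holds). Time passes only in rows, so rows that do not move let the fingers close. It gives the time, the measured TCP pose, the force and the opening at its end, in the units of the state.
- ctrl.get_obs(): the state, without advancing time (a new reading comes with each control period).
- viewer.camera(name): name is "side" or "top" or "wrist"; returns a dict with "img" (384x512x3 uint8, red, green, blue), "fx", "fy", "cx", "cy" (pixels), "rvec" (rotation vector, rad) and "tvec" (3), from world to camera coordinates, as OpenCV has them. Camera axes: x right, y down, z forward; pixel columns grow to the right and rows downward; lengths in m; the calibration is good to about 2 mm. A picture is of the moment at which its call begins. There is no depth.
- hand_in(): hands the job in, once; it reports no verdict.
The state is a dict: "time_s": time; "qpos": joint angles; "joint_vel": joint speeds; "tau": joint torques, N m; "ee_pos": TCP position; "eef_rot": TCP orientation; "force": force on the tool from outside, world axes, zero at the start; "moment": the same for the moment, N m; "grip_width": finger opening in m.
Only numpy, scipy, OpenCV 4.12 (cv2) and the standard library are available. Lean on these libraries where they do the work, as an engineer would, in place of code of your own. Each camera call takes 0.05 s, during which the arm holds its last target.

## Working session

There is one attempt and no reset: what is moved stays moved. The work goes in short steps, Python scripts to look and compute and a tool call to move; the robot and the scene stay as the last step left them, time stands still between calls to the robot, and variables do not carry over. Pictures are saved under pics/ and viewed, and the job is handed in when it is done.

Besides the shell and the picture viewer there is one more tool, called after "Emit:" as a command line: name --argument value ..., lists and objects as JSON in quotes. play_rows: Moves the arm, as the interface text tells. Its arguments: {"type":"object","properties":{"deltas":{"type":"array","items":{"type":"array","items":{"type":"array","items":{"type":"number"}}}},"grip_force":{"type":"number"}},"required":["deltas"]}

```bash
mkdir -p pics; cat > h.py <<'E'
import numpy as np, cv2
from scipy.spatial.transform import Rotation as Rot
from station import ctrl, viewer
def snap(n,f):
    c=viewer.camera(n); cv2.imwrite('pics/'+f+'.png',c['img'][:,:,::-1]); np.save('pics/'+f+'.npy',c,allow_pickle=True); return c
def load(f): return np.load('pics/'+f+'.npy',allow_pickle=True).item()
def ray(c,u,v):
    R=Rot.from_rotvec(np.ravel(c['rvec'])).as_matrix(); o=-R.T@np.ravel(c['tvec'])
    return o,R.T@np.array([(u-c['cx'])/c['fx'],(v-c['cy'])/c['fy'],1])
def onz(c,u,v,z):
    o,d=ray(c,u,v); return o+d*(z-o[2])/d[2]
def tri(obs):
    A=np.zeros((3,3));b=np.zeros(3);L=[]
    for c,u,v in obs:
        o,d=ray(c,u,v); d=d/np.linalg.norm(d);P=np.eye(3)-np.outer(d,d);A+=P;b+=P@o;L.append((o,P))
    p=np.linalg.solve(A,b); return p,[np.linalg.norm(P@(p-o))*1000 for o,P in L]
def proj(c,p):
    R=Rot.from_rotvec(np.ravel(c['rvec'])).as_matrix(); q=R@np.asarray(p)+np.ravel(c['tvec'])
    return np.array([c['fx']*q[0]/q[2]+c['cx'],c['fy']*q[1]/q[2]+c['cy']])
def crop(f,x0,y0,x1,y1,k,out):
    i=cv2.imread('pics/'+f+'.png')[y0:y1,x0:x1]; cv2.imwrite('pics/'+out+'.png',cv2.resize(i,None,fx=k,fy=k,interpolation=cv2.INTER_CUBIC))
E
python3 - <<'E'
from h import *
np.set_printoptions(precision=4,suppress=True)
for n in ['side','top','wrist']:
    c=snap(n,n+'0'); R=Rot.from_rotvec(np.ravel(c['rvec'])).as_matrix();print(n,c['fx'],-R.T@np.ravel(c['tvec']),R[2])
print(ctrl.get_obs())
E
```

```text
side 459.3741952141484 [-0.1582 -1.0495  1.0247] [ 0.4896  0.6306 -0.6021]
top 377.0685492478986 [ 0.3554 -0.1185  1.1376] [ 0.1664 -0.0217 -0.9858]
wrist 270.4055583663919 [ 0.2394 -0.5009  0.3846] [-0.2564 -0.0787 -0.9634]
{'time_s': 0.15, 'qpos': array([-1.3346,  0.3004,  1.5214,  0.    ,  1.3207, -0.0666]), 'joint_vel': array([-0.0001,  0.0011, -0.0018, -0.0008, -0.0009, -0.0006]), 'tau': array([  0.0006, -53.1961, -35.2821,   0.0708,   0.0236,  -0.0001]), 'ee_pos': array([ 0.164 , -0.5248,  0.205 ]), 'eef_rot': array([-1.6531,  1.5699,  1.7913]), 'force': array([ 0.5972, -0.5493,  0.0165]), 'moment': array([ 0.0307, -0.0067, -0.0181]), 'grip_width': 0.0939356554202704}
```

View pics/side0.png

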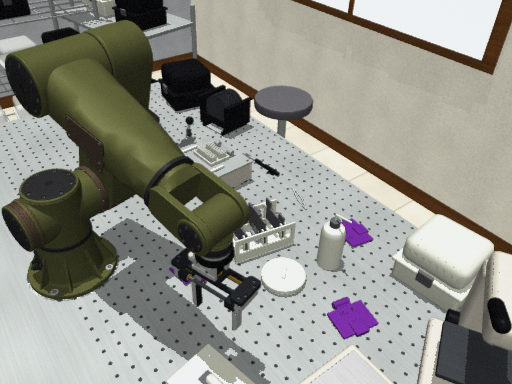

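View pics/top0.png

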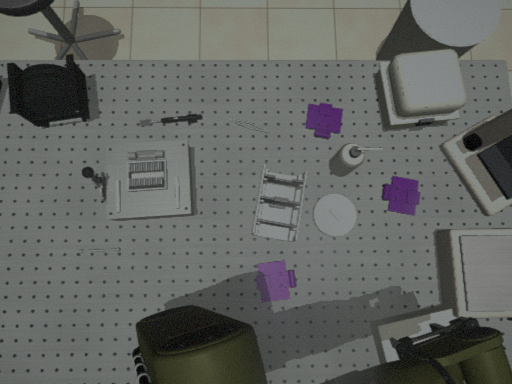

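View pics/wrist0.png

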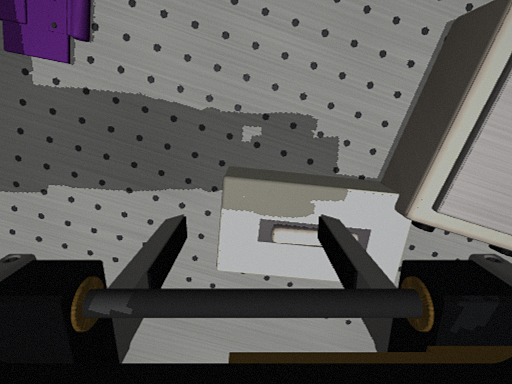

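```bash
python3 - <<'E'
from h import *
crop('top0',70,125,210,265,5,'c1'); crop('top0',240,150,320,250,6,'c2'); crop('side0',160,100,310,280,4,'c3')
c=load('top0')
print(onz(c,148,180,.09),onz(c,278,205,.08),onz(c,93,172,.17))
E
```

```text
[0.56336595 0.14026645 0.09      ] [ 0.49149279 -0.22590827  0.08      ] [0.56936825 0.26360794 0.17      ]
```

View pics/c1.png

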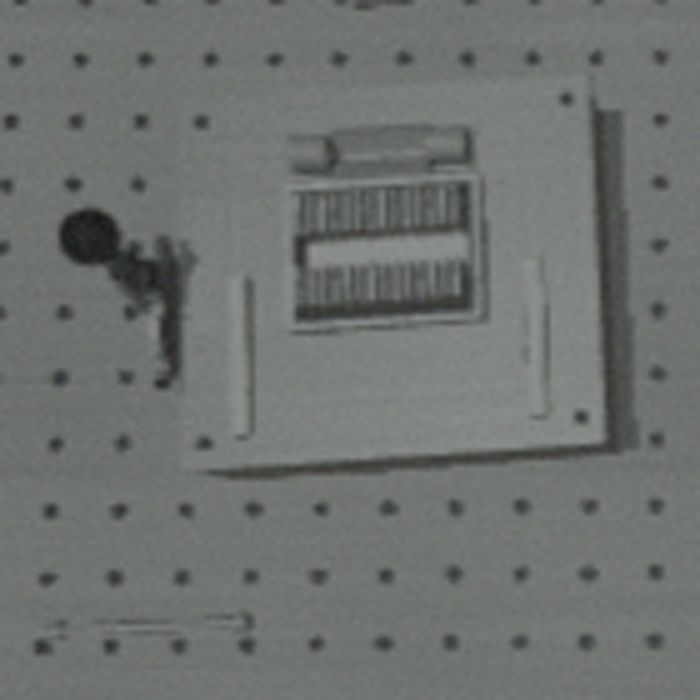

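View pics/c2.png

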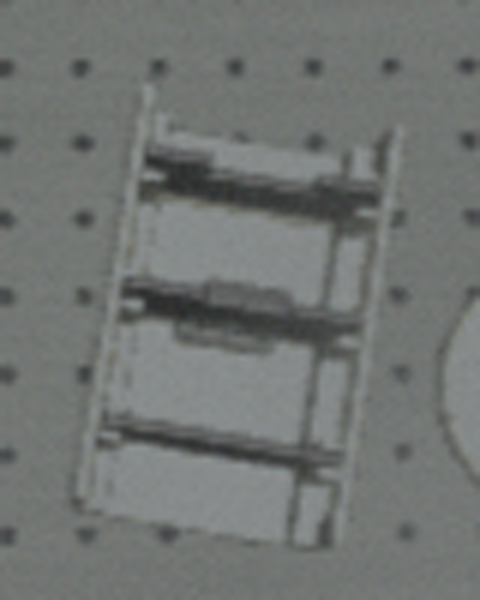

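View pics/c3.png

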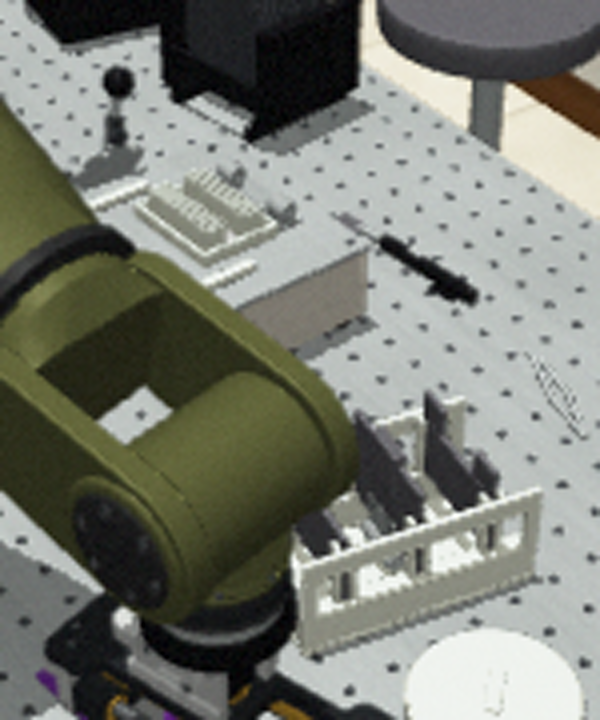

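```bash
cat >> h.py <<'E'
def tcp():
    o=ctrl.get_obs(); return np.array(o['ee_pos']),Rot.from_euler('xyz',o['eef_rot']).as_matrix(),o
def goal(p,yaw_jaw):
    """deltas in tool frame mm / rotvec to pose: x down, y at yaw_jaw"""
    P,R,o=tcp(); y=np.array([np.cos(yaw_jaw),np.sin(yaw_jaw),0]); x=np.array([0,0,-1.]); T=np.c_[x,y,np.cross(x,y)]
    return R.T@(np.array(p)-P)*1000, Rot.from_matrix(R.T@T).as_rotvec()
E
python3 - <<'E'
from h import *
np.set_printoptions(precision=4,suppress=True)
P,R,o=tcp(); print(R); c=load('wrist0'); Rc=Rot.from_rotvec(np.ravel(c['rvec'])).as_matrix()
print(R.T@(-Rc.T@np.ravel(c['tvec'])-P), R.T@Rc.T)
E
```

```text
[[-0.0002  0.2982 -0.9545]
 [ 0.0009 -0.9545 -0.2982]
 [-1.     -0.0009 -0.0001]]
[-0.1796 -0.0005 -0.0792] [[ 0.0004 -0.2683  0.9633]
 [ 1.     -0.0005 -0.0005]
 [ 0.0006  0.9633  0.2683]]
```

Emit:
play_rows --deltas '[[[-15, 0, 0, -0.14, 0, 0, 60], [-15, 0, 0, -0.14, 0, 0, 60], [-15, 0, 0, -0.14, 0, 0, 60], [-15, 0, 0, -0.14, 0, 0, 60], [-15, 0, 0, -0.14, 0, 0, 60], [-15, 0, 0, -0.14, 0, 0, 60], [-15, 0, 0, -0.14, 0, 0, 60], [-15, 0, 0, -0.14, 0, 0, 60], [-15, 0, 0, -0.14, 0, 0, 60], [0, 0, 0, 0, 0, 0, 60]]]'

```text
time_s: 1.15
ee_pos: [0.1641, -0.5253, 0.342]
eef_rot: [0.251, 1.568, -1.325]
force: [0.2, -0.3, -0.7]
grip_width: 0.0598
```

```bash
python3 - <<'E'
from h import *
np.set_printoptions(precision=4,suppress=True)
print(tcp()[:2]); print(goal([.40,-.14,.34],0.05))
snap('wrist','wrist1');snap('side','side1')
E
```

```text
(array([ 0.1641, -0.5253,  0.342 ]), array([[ 0.0006,  1.    , -0.0057],
       [-0.0025, -0.0057, -1.    ],
       [-1.    ,  0.0006,  0.0025]]))
(array([   1.151 ,  233.7128, -386.6549]), array([-0.0557,  0.0025, -0.0006]))
```

Emit:
play_rows --deltas '[[[0, 32, -32, 0, 0, 0, 60], [0, 32, -32, 0, 0, 0, 60], [0, 32, -32, 0, 0, 0, 60], [0, 32, -32, 0, 0, 0, 60], [0, 32, -32, 0, 0, 0, 60], [0, 32, -32, 0, 0, 0, 60], [0, 32, -32, 0, 0, 0, 60], [0, 32, -32, 0, 0, 0, 60], [0, 32, -32, 0, 0, 0, 60], [0, 32, -32, 0, 0, 0, 60]]]'

```text
time_s: 2.25
ee_pos: [0.4874, -0.2058, 0.3394]
eef_rot: [-2.004, 1.569, 2.696]
force: [-0.3, -1.2, 0.0]
grip_width: 0.0601
```

```bash
python3 - <<'E'
from h import *
np.set_printoptions(precision=4,suppress=True)
print(tcp()[0]);snap('wrist','wrist2');snap('side','side2')
E
```

```text
[ 0.4874 -0.2058  0.3394]
```

View pics/wrist2.png

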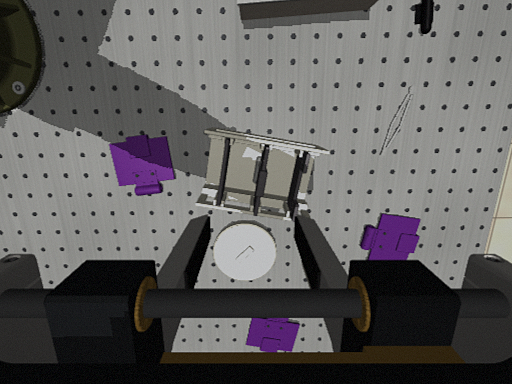

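View pics/side2.png

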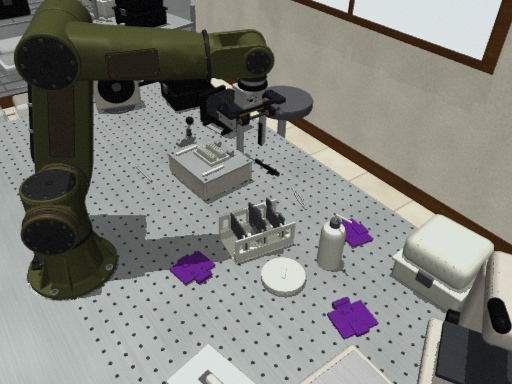

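Emit:
play_rows --deltas '[[[0, 6, -32, 0, 0, 0, 60], [0, 6, -32, 0, 0, 0, 60], [0, 6, -32, 0, 0, 0, 60], [0, 0, 0, 0, 0, 0, 60]]]'

```text
time_s: 2.75
ee_pos: [0.5054, -0.1094, 0.3396]
eef_rot: [-2.173, 1.57, 2.531]
force: [-0.8, -0.4, -0.3]
grip_width: 0.06
```

```bash
python3 - <<'E'
from h import *
print(tcp()[0]);snap('wrist','wrist3')
E
```

```text
[ 0.5053557  -0.10935691  0.33962014]
```

Emit:
play_rows --deltas '[[[0, 6, -32, 0, 0, 0, 60], [0, 6, -32, 0, 0, 0, 60], [0, 6, -32, 0, 0, 0, 60], [0, 6, -32, 0, 0, 0, 60], [0, 6, -32, 0, 0, 0, 60], [0, 6, -32, 0, 0, 0, 60], [0, 6, -32, 0, 0, 0, 60], [0, 0, 0, 0, 0, 0, 60]]]'

```text
time_s: 3.6
ee_pos: [0.5494, 0.1135, 0.3392]
eef_rot: [-1.555, 1.569, -3.134]
force: [0.4, -0.7, 0.4]
grip_width: 0.06
```

```bash
python3 - <<'E'
from h import *
print(tcp()[0]);snap('wrist','wrist4');snap('top','top4')
crop('wrist3',130,180,380,384,3,'c4');crop('wrist2',180,110,350,240,4,'c5')
E
```

```text
[0.54937546 0.11345634 0.33921276]
```

View pics/wrist3.png

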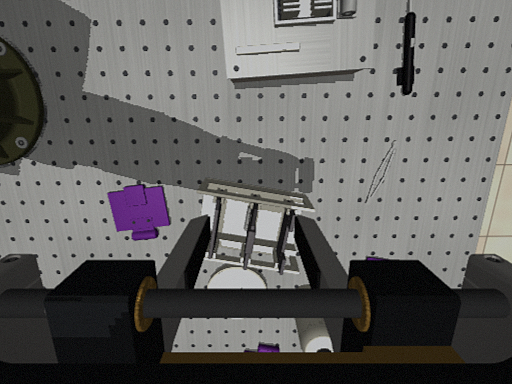

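View pics/wrist4.png

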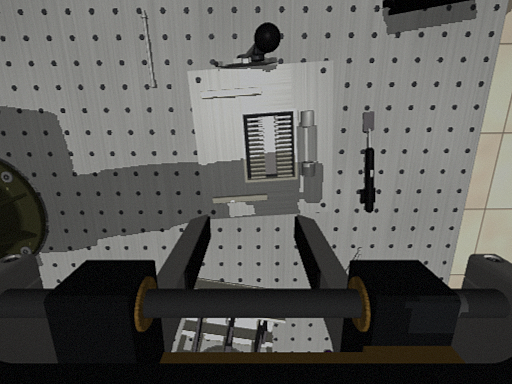

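View pics/c5.png

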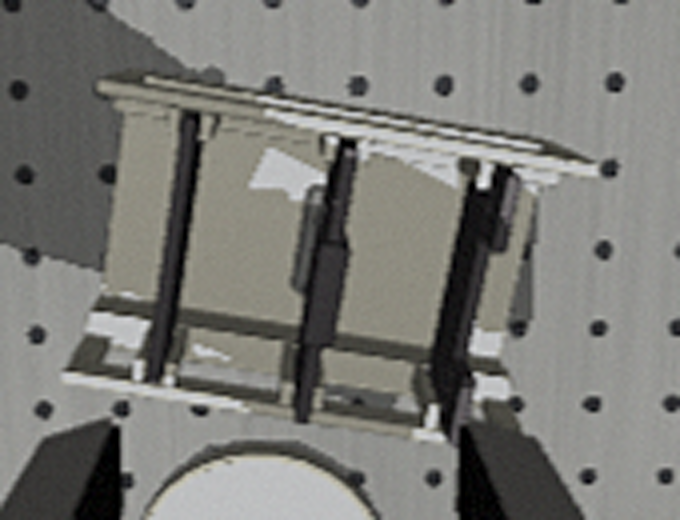

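The flap is the dark panel in the middle slot: it has a thick centre tab and a knuckle bulging at its foot (c5 at about (322,290)). The front panel is plain and low, the rear one is notched with two horns, and the loose flap-like pieces are purple. Next I measure the lever and the station.

```bash
python3 - <<'E'
from h import *
np.set_printoptions(precision=4,suppress=True)
def ball(f,x0,y0,x1,y1):
    c=load(f); g=c['img'][y0:y1,x0:x1].max(2); m=(g<40).astype(np.uint8)
    m=cv2.morphologyEx(m,cv2.MORPH_OPEN,cv2.getStructuringElement(cv2.MORPH_ELLIPSE,(9,9) if f[0]=='w' else (6,6)))
    n,l,s,ce=cv2.connectedComponentsWithStats(m); k=1+s[1:,4].argmax(); print(f,s[k],ce[k]+[x0,y0]); return c,*(ce[k]+[x0,y0])
a=ball('wrist4',235,10,300,65); b=ball('top4',70,155,115,190); d=ball('side2',175,105,205,140)
print(tri([a,b]),tri([a,d]),tri([a,b,d]))
crop('wrist4',180,10,340,225,4,'c6'); crop('top4',80,120,210,230,6,'c7')
E
```

```text
wrist4 [ 19  13  27  32 634] [266.4984  38.1861]
top4 [24  0 11  4 38] [ 98.7895 156.2895]
side2 [ 0  0 19  7 92] [182.5217 107.1087]
(array([0.5753, 0.2343, 0.2652]), [np.float64(22.05578584470391), np.float64(22.055785844703856)]) (array([0.5548, 0.2649, 0.2424]), [np.float64(11.595317942116269), np.float64(11.595317942116482)]) (array([0.5646, 0.2456, 0.2503]), [np.float64(11.014503764858139), np.float64(35.882969759705205), np.float64(29.251722960909706)])
```

View pics/c6.png

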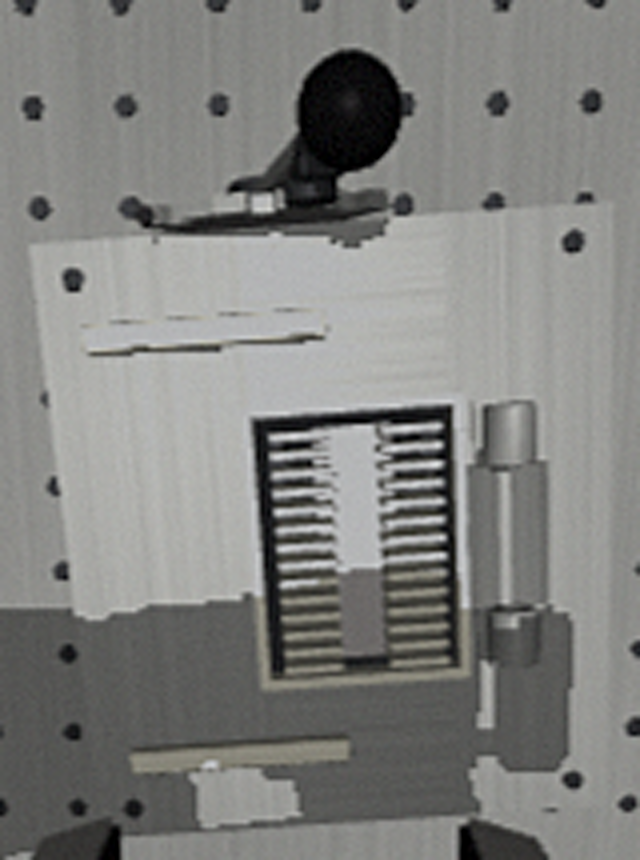

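View pics/c7.png

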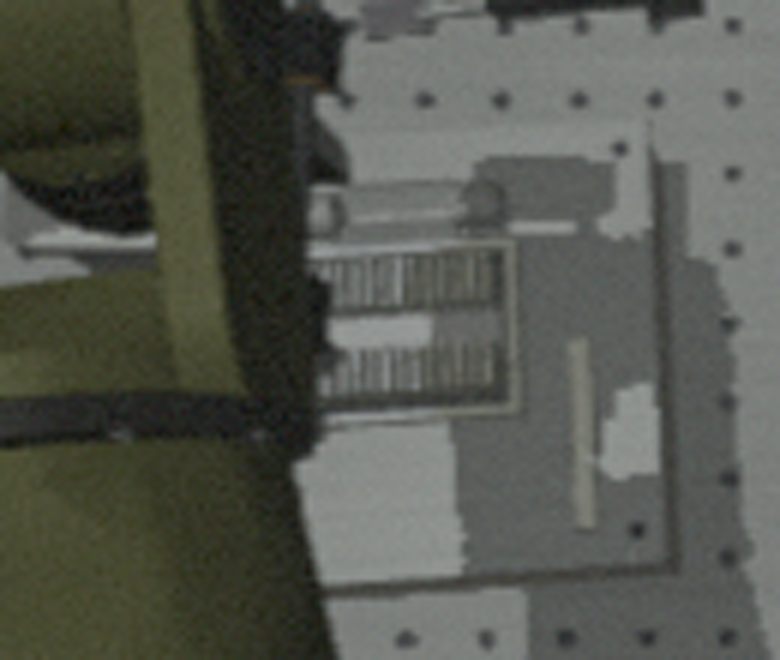

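```bash
python3 - <<'E'
from h import *
np.set_printoptions(precision=4,suppress=True)
def px(X,Y,x0,y0,k): return x0+(X+.5)/k-.5, y0+(Y+.5)/k-.5
w=load('wrist4');t=load('top0');s=load('side2')
W=lambda X,Y:px(X,Y,180,10,4); T=lambda X,Y:px(X,Y,70,125,5); S=lambda X,Y:px(X,Y,160,100,4)
print('ball',tri([(w,*W(350,110)),(t,*T(90,237))]),tri([(w,*W(350,110)),(t,*T(90,237)),(s,*S(118,82))]))
for n,X,Y in [('BL',613,203),('FL',30,243),('screwFL',73,279),('screwBL',573,241),('screwBR',572,779)]: print('w',n,onz(w,*W(X,Y),.09))
for n,X,Y in [('BR',590,78),('FR',607,442),('FL',188,470),('scrBR',566,99),('scrFR',581,417),('scrFL',204,443)]: print('t',n,onz(t,*T(X,Y),.09))
# two-view heights
print('screw BR 2view',tri([(w,*W(572,779)),(t,*T(566,99))]))
print('screw FL 2view',tri([(w,*W(73,279)),(t,*T(204,443))]))
# hinge knuckles: outer ends of axis at z=.106 (ends: L outer, L inner, R inner, R outer)
for n,X,Y in [('Lo',511,403),('Li',513,466),('Ri',515,610),('Ro',518,662)]: print('w',n,onz(w,*W(X,Y),.116 if n in('Li','Lo','Ri','Ro') else .1))
E
```

```text
ball (array([0.5689, 0.2768, 0.1719]), [np.float64(0.10092102836957706), np.float64(0.10092102836957756)]) (array([0.5683, 0.2737, 0.1811]), [np.float64(0.9823550343330012), np.float64(1.3886542013747538), np.float64(1.2152473805704411)])
w BL [0.6688 0.2656 0.09  ]
w FL [0.4559 0.2541 0.09  ]
w screwFL [0.4709 0.2417 0.09  ]
w screwBL [0.6551 0.253  0.09  ]
w screwBR [0.6674 0.0448 0.09  ]
t BR [0.6794 0.0312 0.09  ]
t FR [0.4693 0.018  0.09  ]
t FL [0.4553 0.2485 0.09  ]
t scrBR [0.6669 0.0447 0.09  ]
t scrFR [0.4834 0.0327 0.09  ]
t scrFL [0.4702 0.2405 0.09  ]
screw BR 2view (array([0.6673, 0.0447, 0.0897]), [np.float64(0.2537357726123994), np.float64(0.2537357726122563)])
screw FL 2view (array([0.4704, 0.2419, 0.0866]), [np.float64(0.21772053926965984), np.float64(0.21772053926965582)])
w Lo [0.6299 0.1959 0.116 ]
w Li [0.6316 0.1739 0.116 ]
w Ri [0.6348 0.1211 0.116 ]
w Ro [0.6369 0.101  0.116 ]
```

```bash
python3 - <<'E'
from h import *
np.set_printoptions(precision=4,suppress=True)
print(tcp()[0],goal([.5685,.2745,.24],0.061))
E
```

```text
[0.5492 0.111  0.3397] (array([  99.5956,   17.8774, -163.6954]), array([-0.0704,  0.0005,  0.0011]))
```

Emit:
play_rows --deltas '[[[0, 0, 0, -0.07, 0, 0, 50], [0, 5, -27, 0, 0, 0, 50], [0, 5, -27, 0, 0, 0, 50], [0, 5, -27, 0, 0, 0, 50], [20, 5, -27, 0, 0, 0, 50], [40, 5, -27, 0, 0, 0, 50], [40, 4, -27, 0, 0, 0, 50], [0, 0, 0, 0, 0, 0, 50]]]'

```text
time_s: 4.5
ee_pos: [0.5666, 0.2753, 0.2341]
eef_rot: [-1.249, 1.561, -2.758]
force: [-0.7, -1.2, -1.0]
grip_width: 0.0502
```

```bash
python3 - <<'E'
from h import *
np.set_printoptions(precision=4,suppress=True)
print(tcp()[0],goal([.5685,.2745,.157],0.061)); snap('side','side5');snap('wrist','wrist5')
crop('side5',140,80,300,200,4,'c8')
E
```

```text
[0.5666 0.2753 0.2341] (array([77.0801,  2.575 ,  0.6499]), array([0.0008, 0.003 , 0.009 ]))
```

View pics/c8.png

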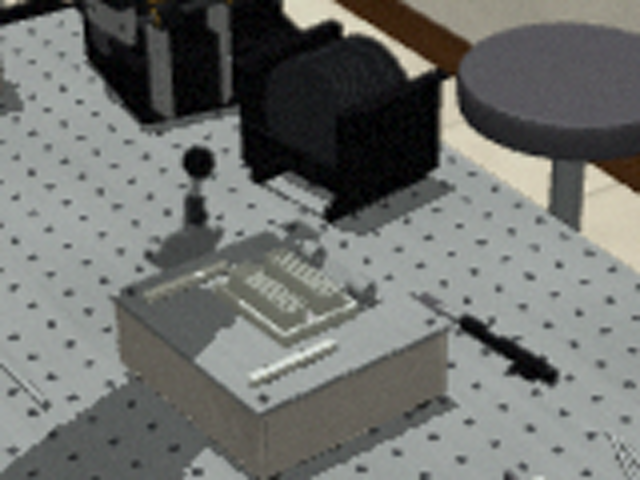

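View pics/wrist5.png

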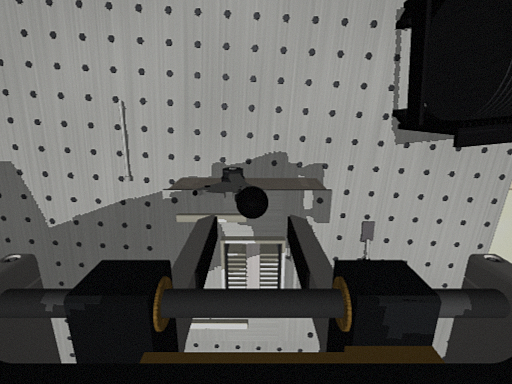

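```bash
python3 - <<'E'
from h import *
P=tcp()[0]
for f in ['side5','wrist5']:
    c=load(f); print(f,proj(c,P),proj(c,P-[0,0,.055]), proj(c,[.5685,.2745,.18]))
E
```

```text
side5 [187.83645118 105.73008738] [188.73435726 119.12415847] [188.75994026 120.37467085]
wrist5 [251.86947733 229.54737049] [252.15784692 204.30125907] [252.2993398  201.76157508]
```

Emit:
play_rows --deltas '[[[25, 1, 0, 0, 0, 0, 50], [25, 1, 0, 0, 0, 0, 50], [25, 0, 0, 0, 0, 0, 50], [0, 0, 0, 0, 0, 0, 50]]]'

```text
time_s: 5.0
ee_pos: [0.5701, 0.2735, 0.1647]
eef_rot: [-1.13, 1.569, -2.641]
force: [0.2, -0.3, -0.1]
grip_width: 0.0498
```

```bash
python3 - <<'E'
from h import *
np.set_printoptions(precision=4,suppress=True)
P,R,o=tcp();print(P,o['force'],goal([.4812-.010,.2698,.157],0.061)); snap('side','side6'); snap('wrist','wrist6')
E
```

```text
[0.5701 0.2735 0.1647] [ 0.1541 -0.2852 -0.1493] (array([  7.8665, -98.8839,  -2.2371]), array([-0.0013,  0.0009,  0.0019]))
```

View pics/wrist6.png

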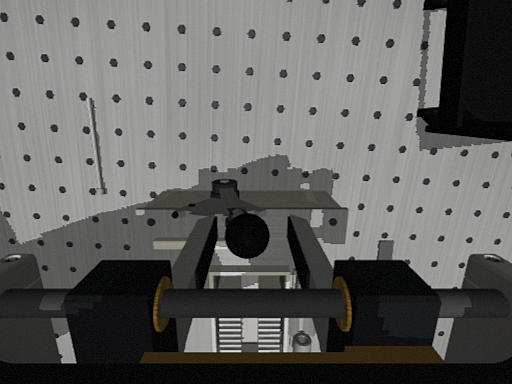

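Emit:
play_rows --deltas '[[[6, -8, 0, 0, 0, 0, 50], [0, -12, 0, 0, 0, 0, 50], [0, -12, 0, 0, 0, 0, 50], [0, -12, 0, 0, 0, 0, 50], [0, -12, 0, 0, 0, 0, 50], [0, -12, 0, 0, 0, 0, 50], [0, -12, -1, 0, 0, 0, 50], [0, -12, -1, 0, 0, 0, 50], [0, -8, 0, 0, 0, 0, 50], [0, 0, 0, 0, 0, 0, 50]]]'

```text
time_s: 6.1
ee_pos: [0.4703, 0.2714, 0.1614]
eef_rot: [1.971, 1.568, 0.463]
force: [-0.4, 0.4, -0.5]
grip_width: 0.05
```

```bash
python3 - <<'E'
from h import *
np.set_printoptions(precision=4,suppress=True)
P,R,o=tcp();print(P,o['force'],goal([.4812-.010,.2698,.157],0.061)); snap('side','side7'); snap('wrist','wrist7')
E
```

```text
[0.4703 0.2714 0.1614] [-0.4258  0.3863 -0.5341] (array([4.3551, 0.7996, 1.6806]), array([ 0.001 , -0.0011, -0.0025]))
```

View pics/wrist7.png

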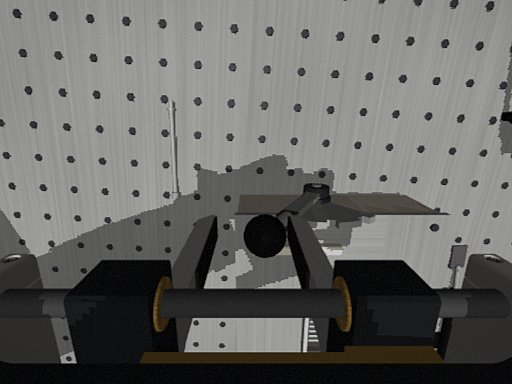

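Emit:
play_rows --deltas '[[[-40, 0, 0, 0, 0, 0, 50], [-45, 0, 0, 0, 0, 0, 50], [-45, 0, 20, 0, 0, 0, 50], [-40, 0, 40, 0, 0, 0, 50], [0, 0, 40, 0, 0, 0, 50], [0, 0, 40, 0, 0, 0, 50], [0, 0, 20, 0, 0, 0, 50], [0, 0, 0, 0, 0, 0, 50]]]'

```text
time_s: 7.0
ee_pos: [0.4803, 0.1142, 0.3254]
eef_rot: [1.37, 1.57, -0.142]
force: [0.2, 0.9, 0.7]
grip_width: 0.05
```

```bash
python3 - <<'E'
from h import *
np.set_printoptions(precision=4,suppress=True)
P,R,o=tcp();print(P,o['force']); snap('side','side8'); snap('wrist','wrist8');snap('top','top8')
crop('side8',140,80,300,200,4,'c9')
E
```

```text
[0.4803 0.1142 0.3254] [0.2235 0.8928 0.7472]
```

View pics/c9.png

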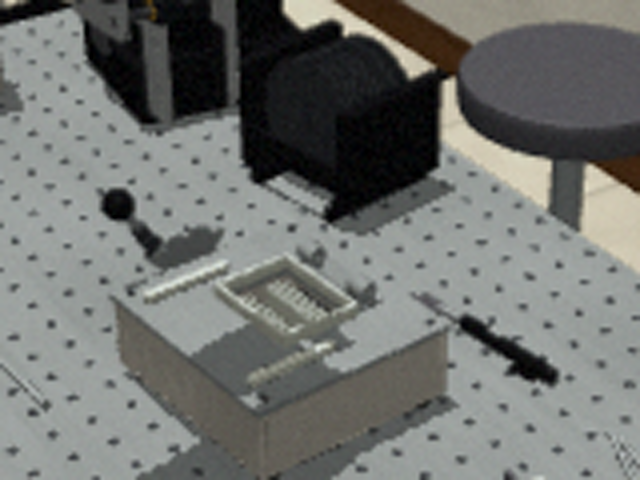

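View pics/wrist8.png

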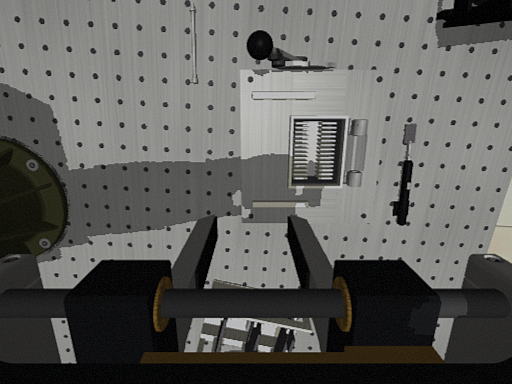

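```bash
python3 - <<'E'
from h import *
np.set_printoptions(precision=4,suppress=True)
def px(X,Y,x0,y0,k): return x0+(X+.5)/k-.5, y0+(Y+.5)/k-.5
w=load('wrist8');s=load('side8')
print(tri([(w,260,44),(s,*px(118,204,140,80,4))]))
b,_=tri([(w,260,44),(s,*px(118,204,140,80,4))]); c=np.cos(.061);q=b[:2]-[.569,.143]; x=q[0]*c+q[1]*.061
print('angle',.5+np.arctan2(x+.02,b[2]-.058))
crop('wrist8',225,50,385,230,4,'c10'); crop('wrist3',180,170,340,280,4,'c11')
E
```

```text
(array([0.4818, 0.2696, 0.1677]), [np.float64(0.8888656397286706), np.float64(0.888865639728784)])
angle 0.004717226547718556
```

View pics/c10.png

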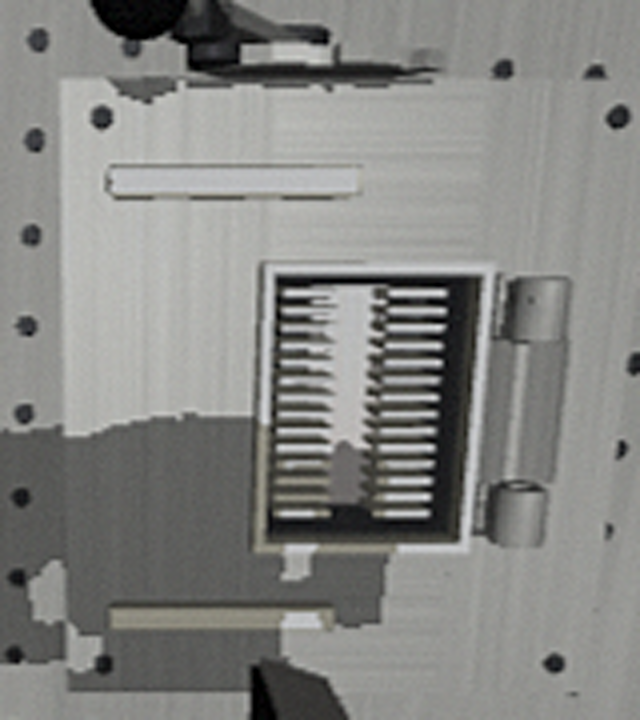

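View pics/c11.png

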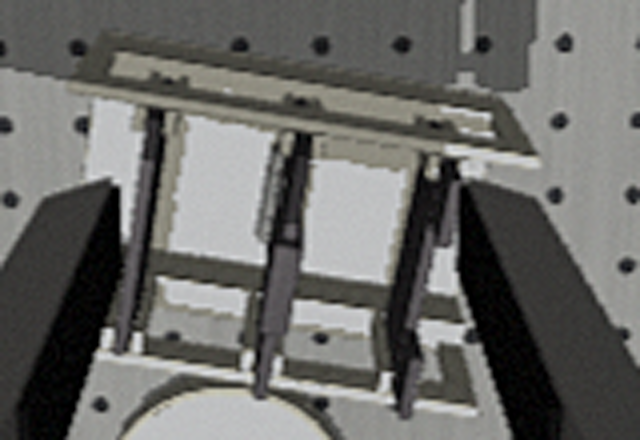

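```bash
python3 - <<'E'
from h import *
np.set_printoptions(precision=4,suppress=True)
def px(X,Y,x0,y0,k): return x0+(X+.5)/k-.5, y0+(Y+.5)/k-.5
w=load('wrist8');w2=load('wrist2');t=load('top0');w3=load('wrist3')
S=[onz(w,*px(X,Y,225,50,4),.09)[:2] for X,Y in [(102,118),(618,117),(104,664),(553,663)]]
FL,BL,FR,BR=S;print(np.array(S),np.mean(S,0)); yw=lambda d:np.arctan2(d[1],d[0])
print(yw(BL-FL),yw(BR-FR),yw(FL-FR)-np.pi/2,yw(BL-BR)-np.pi/2)
for n,X,Y in [('Lo',540,278),('Li',540,340),('Ri',521,485),('Ro',519,546)]: print(n,onz(w,*px(X,Y,225,50,4),.116))
def rail(c,pts,z): 
    for P in pts: print(onz(c,*P,z))
print('rack w2');rail(w2,[px(*p,180,110,4) for p in [(100,85),(597,172),(65,378),(440,437)]],.094)
print('rack top');rail(t,[px(*p,240,150,6) for p in [(148,88),(78,505),(400,128),(335,548)]],.094)
print('tab w2',[onz(w2,*px(*p,180,110,4),.128) for p in [(335,243),(320,345)]])
print('tab w3',[onz(w3,*px(*p,180,170,4),.128) for p in [(288,245),(270,335)]])
print('tab top',[onz(t,*px(*p,240,150,6),.128) for p in [(208,284),(292,295)]])
c_w2=px(328,294,180,110,4);c_w3=px(280,290,180,170,4);c_t=px(250,293,240,150,6)
print(tri([(w2,*c_w2),(w3,*c_w3),(t,*c_t)]))
E
```

```text
[[0.4711 0.2414]
 [0.6554 0.2527]
 [0.4839 0.0333]
 [0.6674 0.0445]] [0.5695 0.143 ]
0.06104065476797489 0.06120109332641734 0.061257130040716756 0.05758298907612014
Lo [0.6267 0.1956 0.116 ]
Li [0.6302 0.1745 0.116 ]
Ri [0.632  0.1223 0.116 ]
Ro [0.6349 0.0993 0.116 ]
rack w2
[ 0.4158 -0.1517  0.094 ]
[ 0.6092 -0.1877  0.094 ]
[ 0.3942 -0.2704  0.094 ]
[ 0.5502 -0.2985  0.094 ]
rack top
[ 0.6067 -0.1879  0.094 ]
[ 0.4103 -0.1526  0.094 ]
[ 0.5868 -0.307   0.094 ]
[ 0.3898 -0.2703  0.094 ]
tab w2 [array([ 0.5048, -0.2078,  0.128 ]), array([ 0.4991, -0.247 ,  0.128 ])]
tab w3 [array([ 0.5045, -0.2079,  0.128 ]), array([ 0.4969, -0.2471,  0.128 ])]
tab top [array([ 0.5075, -0.2113,  0.128 ]), array([ 0.5022, -0.2493,  0.128 ])]
(array([ 0.5024, -0.2294,  0.124 ]), [np.float64(1.1808010405300151), np.float64(1.290825345179005), np.float64(1.90158873961184)])
```

Emit:
play_rows --deltas '[[[0, 0, 20, 0.12, 0, 0, 50], [0, 0, 20, 0.12, 0, 0, 50], [0, 10, 37, 0, 0, 0, 50], [0, 10, 37, 0, 0, 0, 50], [0, 10, 37, 0, 0, 0, 50], [0, 10, 37, 0, 0, 0, 50], [10, 10, 37, 0, 0, 0, 50], [30, 10, 37, 0, 0, 0, 50], [30, 6, 36, 0, 0, 0, 50], [20, 6, 36, 0, 0, 0, 50]]]'

```text
time_s: 8.15
ee_pos: [0.4987, -0.226, 0.2326]
eef_rot: [-1.957, 1.569, 2.579]
force: [0.3, 0.6, 1.0]
grip_width: 0.0501
```

```bash
python3 - <<'E'
from h import *
np.set_printoptions(precision=4,suppress=True)
print(tcp()[0],goal([.501,-.229,.20],-.181))
E
```

```text
[ 0.4987 -0.226   0.2326] (array([32.5998,  2.8402,  2.612 ]), array([ 0.0045, -0.0008,  0.0019]))
```

Emit:
play_rows --deltas '[[[20, 0, 0, 0, 0, 0, 50], [0, 0, 0, 0, 0, 0, 50]]]'

```text
time_s: 8.35
ee_pos: [0.4982, -0.225, 0.212]
eef_rot: [-1.917, 1.566, 2.618]
force: [0.1, 1.0, 0.2]
grip_width: 0.05
```

```bash
python3 - <<'E'
from h import *
np.set_printoptions(precision=4,suppress=True)
print(tcp()[0],goal([.501,-.229,.20],-.181))
c=snap('wrist','wrist9');crop('wrist9',170,150,340,290,4,'c12')
for z in (.128,): print(proj(c,[.501,-.229,z]))
E
```

```text
[ 0.4982 -0.225   0.212 ] (array([12.0275,  3.5233,  3.4211]), array([ 0.0029, -0.0017,  0.0046]))
[255.0818 197.4046]
```

View pics/c12.png

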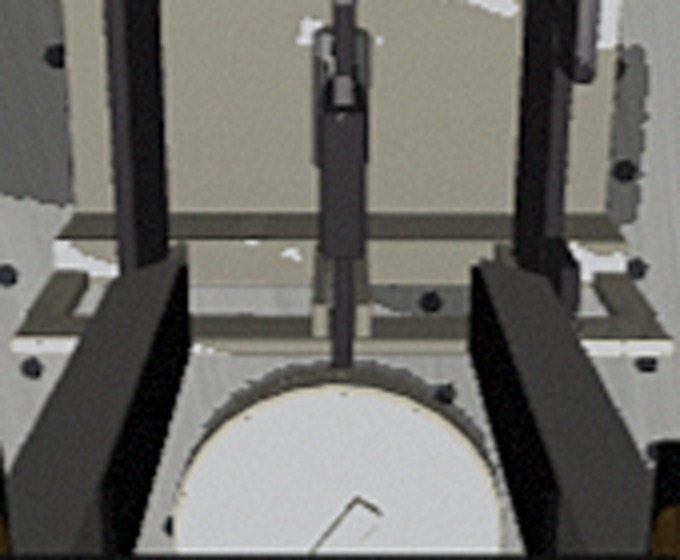

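Emit:
play_rows --deltas '[[[20, 3, 3, 0, 0, 0, 44], [20, 0, 0, 0, 0, 0, 44], [20, 0, 0, 0, 0, 0, 44], [20, 0, 0, 0, 0, 0, 44], [20, 0, 0, 0, 0, 0, 44], [17, 0, 0, 0, 0, 0, 44], [0, 0, 0, 0, 0, 0, 44], [0, 0, 0, 0, 0, 0, 44]]]'

```text
time_s: 9.2
ee_pos: [0.502, -0.2287, 0.0993]
eef_rot: [1.274, 1.569, -0.474]
force: [0.8, 0.7, 0.3]
grip_width: 0.0441
```

```bash
python3 - <<'E'
from h import *
np.set_printoptions(precision=4,suppress=True)
print(tcp()[0],tcp()[2]['force'],goal([.501,-.229,.092],-.181))
c=snap('wrist','wrist10');snap('side','side10');crop('side10',180,170,320,290,4,'c13')
E
```

```text
[ 0.502  -0.2287  0.0993] [0.7506 0.74   0.2669] (array([ 7.3091, -0.9283,  0.4612]), array([ 0.0043,  0.0004, -0.0015]))
```

View pics/wrist10.png

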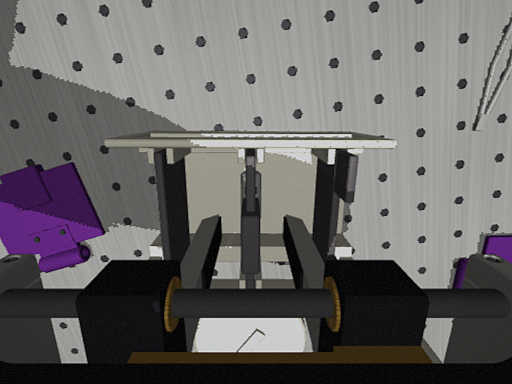

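View pics/c13.png

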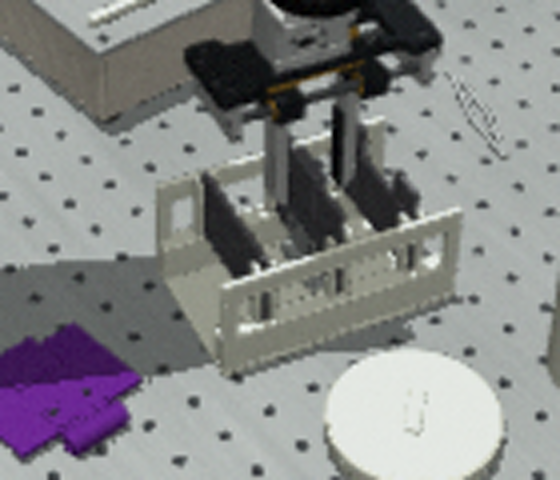

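Emit:
play_rows --deltas '[[[7, -1, 0, 0, 0, 0, 44], [0, 0, 0, 0, 0, 0, 30], [0, 0, 0, 0, 0, 0, 16], [0, 0, 0, 0, 0, 0, 8], [0, 0, 0, 0, 0, 0, 8], [0, 0, 0, 0, 0, 0, 8]]]' --grip_force 25

```text
time_s: 9.9
ee_pos: [0.5001, -0.2291, 0.0909]
eef_rot: [1.265, 1.571, -0.484]
force: [-1.0, -0.7, 0.6]
grip_width: 0.0117
```

Emit:
play_rows --deltas '[[[0, 0, 0, 0, 0, 0, 8], [-5, 0, 0, 0, 0, 0, 8], [-10, 0, 0, 0, 0, 0, 8], [0, 0, 0, 0, 0, 0, 8]]]' --grip_force 30

```text
time_s: 10.3
ee_pos: [0.5006, -0.2293, 0.1075]
eef_rot: [1.248, 1.569, -0.5]
force: [-0.2, 0.3, -0.8]
grip_width: 0.0122
```

```bash
python3 - <<'E'
from h import *
np.set_printoptions(precision=4,suppress=True)
P,R,o=tcp();print(P,o['force'],o['grip_width'],o['eef_rot'])
c=snap('wrist','wrist11');snap('side','side11');crop('side11',180,150,320,270,4,'c14')
E
```

```text
[ 0.5006 -0.2293  0.1075] [-0.193   0.2683 -0.8233] 0.012156958152023724 [ 1.2484  1.5686 -0.5003]
```

View pics/c14.png

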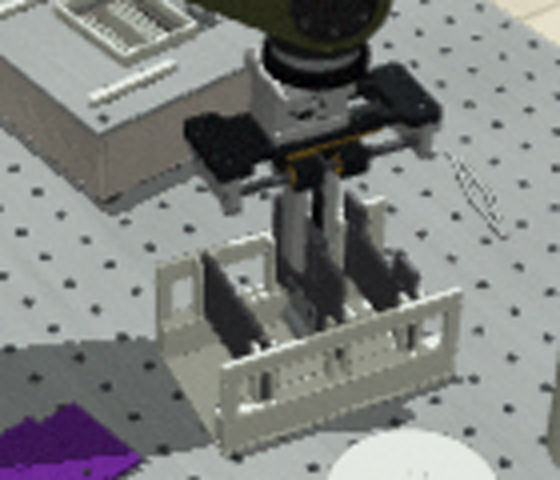

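Emit:
play_rows --deltas '[[[-15, 0, 0, 0, 0, 0, 8], [-25, 0, 0, 0, 0, 0, 8], [-30, 0, 0, 0, 0, 0, 8], [-30, 0, 0, 0, 0, 0, 8], [-30, 0, 0, 0, 0, 0, 8], [-30, 0, 0, 0, 0, 0, 8], [-25, 0, 0, 0, 0, 0, 8], [-10, 0, 0, 0, 0, 0, 8], [0, 0, 0, 0, 0, 0, 8]]]'

```text
time_s: 11.3
ee_pos: [0.5002, -0.2291, 0.3013]
eef_rot: [1.226, 1.569, -0.522]
force: [-0.6, -0.8, -2.2]
grip_width: 0.012
```

```bash
python3 - <<'E'
from h import *
np.set_printoptions(precision=4,suppress=True)
P,R,o=tcp();print(P,o['force'],o['grip_width'])
c=snap('wrist','wrist12');snap('side','side12');snap('top','top12')
E
```

```text
[ 0.5002 -0.2291  0.3013] [-0.5944 -0.7585 -2.1515] 0.011955577516874153
```

View pics/side12.png

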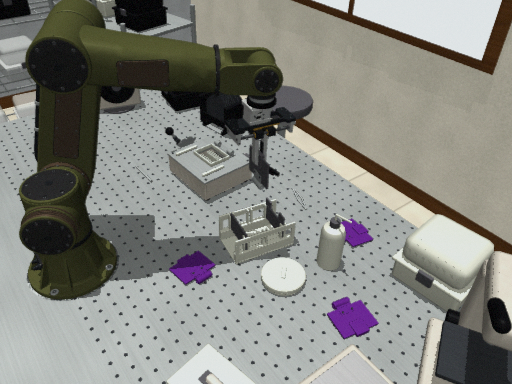

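View pics/wrist12.png

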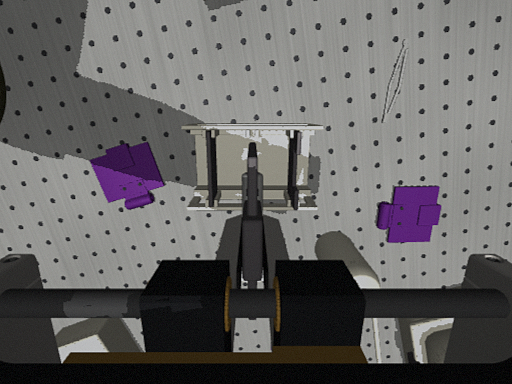

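Emit:
play_rows --deltas '[[[0, 0, 0, -0.06, 0, 0, 8], [0, 0, -10, -0.09, 0, 0, 8], [0, 0, -20, -0.09, 0, 0, 8], [0, 15, -30, 0, 0, 0, 8], [0, 17, -35, 0, 0, 0, 8], [0, 17, -35, 0, 0, 0, 8], [0, 17, -35, 0, 0, 0, 8], [0, 17, -35, 0, 0, 0, 8], [0, 17, -35, 0, 0, 0, 8], [0, 17, -35, 0, 0, 0, 8]]]' --grip_force 35

```text
time_s: 12.45
ee_pos: [0.6038, 0.0493, 0.2993]
eef_rot: [-1.598, 1.569, -3.107]
force: [0.5, 0.1, -1.3]
grip_width: 0.0116
```

Emit:
play_rows --deltas '[[[0, 15, -35, 0, 0, 0, 8], [0, 14, -35, 0, 0, 0, 8], [0, 10, -20, 0, 0, 0, 8], [0, 5, -10, 0, 0, 0, 8], [0, 0, 0, 0, 0, 0, 8]]]'

```text
time_s: 12.95
ee_pos: [0.6414, 0.1509, 0.2993]
eef_rot: [-1.471, 1.569, -2.979]
force: [-0.9, -0.3, -1.0]
grip_width: 0.0118
```

```bash
python3 - <<'E'
from h import *
np.set_printoptions(precision=4,suppress=True)
P,R,o=tcp();print(P,o['force'],o['grip_width'],goal([.6341,.1469,.25],.0605))
E
```

```text
[0.6414 0.1509 0.2993] [-0.9477 -0.2697 -1.0216] 0.01183540589502974 (array([49.2673, -7.4055,  3.5461]), array([0.0027, 0.0002, 0.0021]))
```

Emit:
play_rows --deltas '[[[15, -3, 2, 0, 0, 0, 8], [25, -4, 2, 0, 0, 0, 8], [25, 0, 0, 0, 0, 0, 8], [15, 0, 0, 0, 0, 0, 8], [0, 0, 0, 0, 0, 0, 8], [0, 0, 0, 0, 0, 0, 8]]]'

```text
time_s: 13.55
ee_pos: [0.6347, 0.1449, 0.2215]
eef_rot: [1.515, 1.57, 0.005]
force: [-0.0, 0.3, -0.4]
grip_width: 0.0119
```

```bash
python3 - <<'E'
from h import *
np.set_printoptions(precision=4,suppress=True)
P,R,o=tcp();print(P,o['force'],o['grip_width'],goal([.6341,.1469,.173],.0605))
c=snap('wrist','wrist13');snap('side','side13');snap('top','top13');crop('side13',180,90,300,190,6,'c15');crop('wrist13',150,120,360,320,4,'c16');crop('top13',80,100,220,220,5,'c17')
E
```

```text
[0.6347 0.1449 0.2215] [-0.0316  0.2772 -0.4316] 0.011893995535571585 (array([48.5084, -0.4958, -2.0735]), array([ 0.0006,  0.    , -0.0004]))
```

View pics/c15.png

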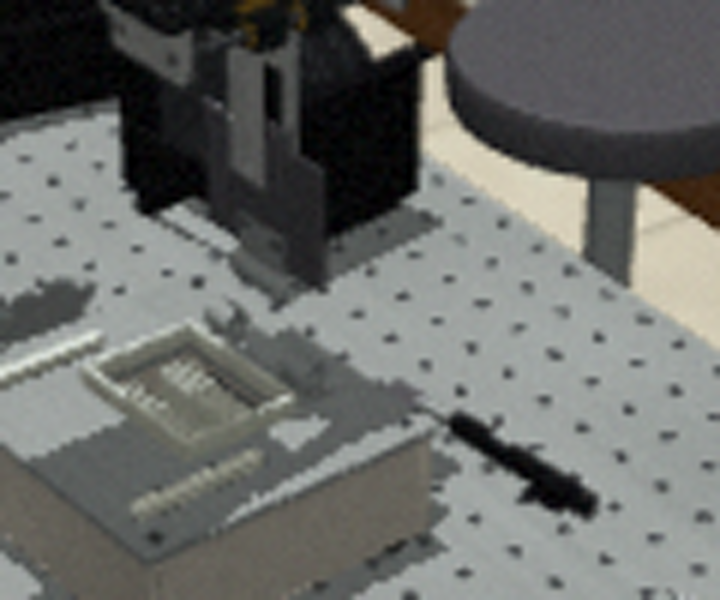

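View pics/c16.png

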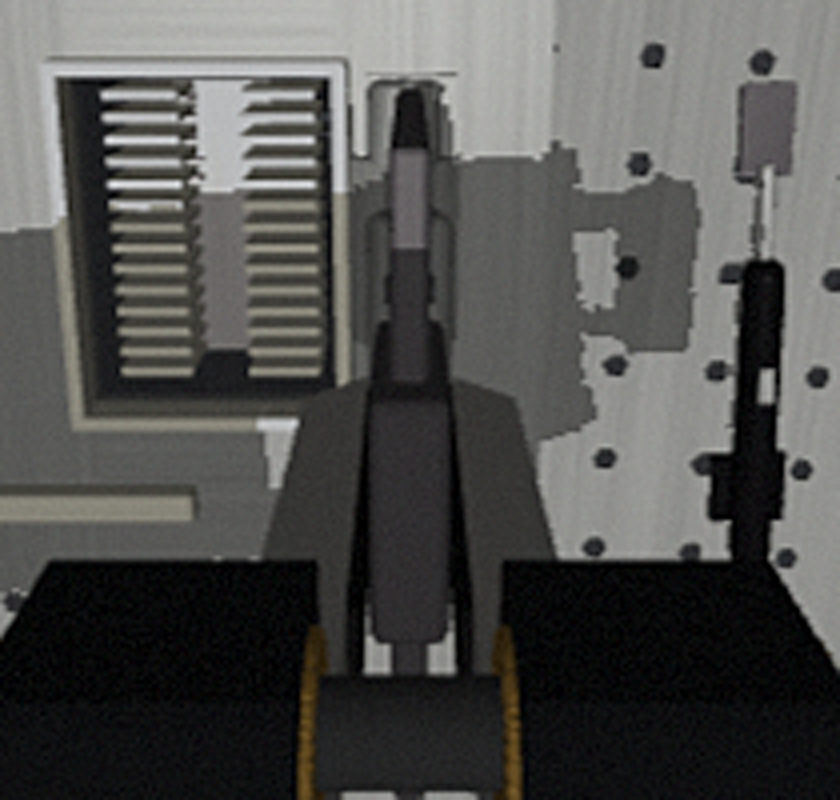

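View pics/c17.png

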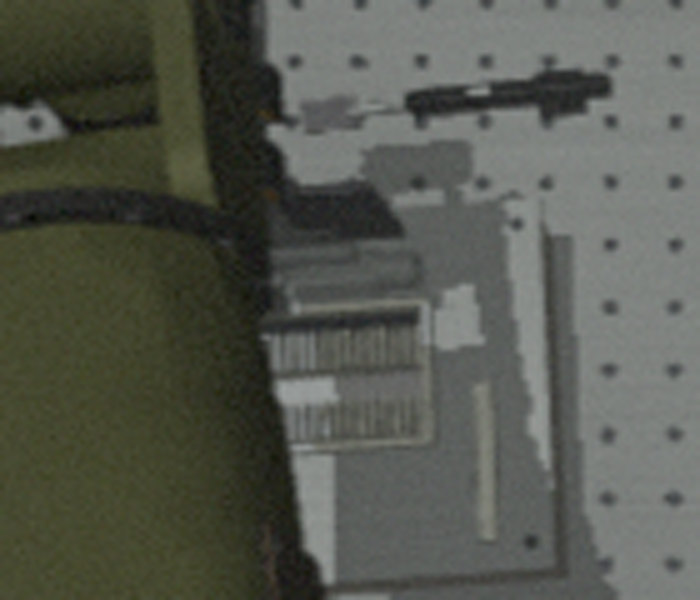

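```bash
python3 - <<'E'
from h import *
np.set_printoptions(precision=4,suppress=True)
def px(X,Y,x0,y0,k): return x0+(X+.5)/k-.5, y0+(Y+.5)/k-.5
w=load('wrist13');P,R,o=tcp()
for n,X,Y,z in [('tabL',410,398,.037),('tabR',410,642,.037),('plateL',411,90,.029-.0),]:
    p=onz(w,*px(X,Y,150,120,4),P[2]+z); print(n,p,R.T@(p-P)*1000)
# rack-time same measure for check
w=load('wrist9'); 
for X,Y in [(342,112),(342,258)]: print(onz(w,*px(X,Y,170,150,4),.128))
s=load('side13')
# predicted corners of flap in side view
c,sn=np.cos(.0605),np.sin(.0605)
for n,y,z in [('plate lowR',-.055,.014),('plate lowL',.055,.014),('plate upR',-.055,.096),('knR',-.025,0),('knL',.025,0)]:
    q=[P[0]-sn*y,P[1]+c*y,P[2]-.067+z]; u=proj(s,q); print(n,(u-[180,90])*6+2.5)
print('hinge in side crop',[((proj(s,[.6341-sn*y,.1469+c*y,.106])-[180,90])*6+2.5) for y in(-.049,-.027,.027,.049)])
E
```

```text
tabL [0.6343 0.1664 0.2591] [-36.9948   0.7047 -20.9491]
tabR [0.6367 0.1272 0.2591] [-37.0023   0.6641  18.3964]
plateL [0.6319 0.2085 0.2511] [-28.9865   0.8811 -63.0663]
[ 0.5047 -0.2086  0.128 ]
[ 0.4979 -0.2469  0.128 ]
plate lowR [319.1035 295.0481]
plate lowL [207.4546 220.8032]
plate upR [318.9071 172.248 ]
knR [287.956  294.3172]
knL [237.4735 260.3904]
hinge in side crop [array([310.5266, 379.6766]), array([288.1215, 364.0676]), array([234.5918, 326.7751]), array([213.3598, 311.9835])]
```

Emit:
play_rows --deltas '[[[9, -1, -1, 0, 0, 0, 8], [9, 0, 0, 0, 0, 0, 8], [8, 0, 0, 0, 0, 0, 8], [0, 0, 0, 0, 0, 0, 8], [0, 0, 0, 0, 0, 0, 8]]]'

```text
time_s: 14.2
ee_pos: [0.6336, 0.1468, 0.1946]
eef_rot: [-1.48, 1.57, -2.989]
force: [0.3, -0.2, -0.8]
grip_width: 0.0119
```

```bash
python3 - <<'E'
from h import *
np.set_printoptions(precision=4,suppress=True)
P,R,o=tcp();print(P,o['force'],o['moment'],o['grip_width'],goal([.6336,.1456,.173],.0605))
c=snap('wrist','wrist14');snap('side','side14');crop('side14',190,100,270,170,8,'c18');crop('wrist14',190,100,330,250,5,'c19')
E
```

```text
[0.6336 0.1468 0.1946] [ 0.2591 -0.1832 -0.7771] [ 0.0462 -0.0907  0.037 ] 0.011889940079505376 (array([21.6071, -0.0239,  1.152 ]), array([0.0016, 0.    , 0.0004]))
```

View pics/c18.png

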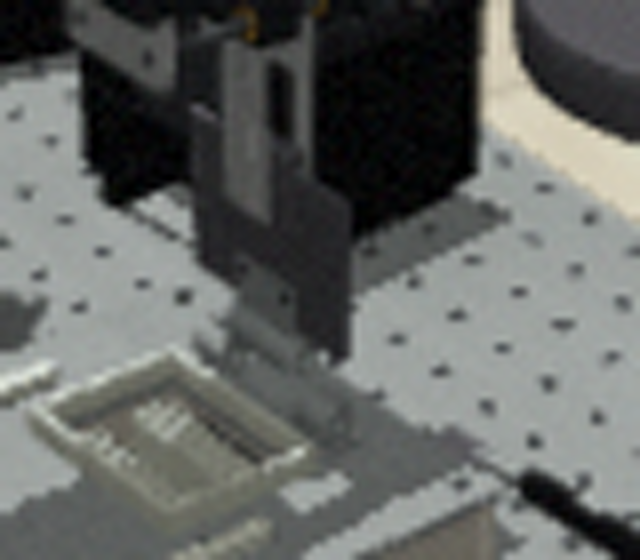

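View pics/c19.png

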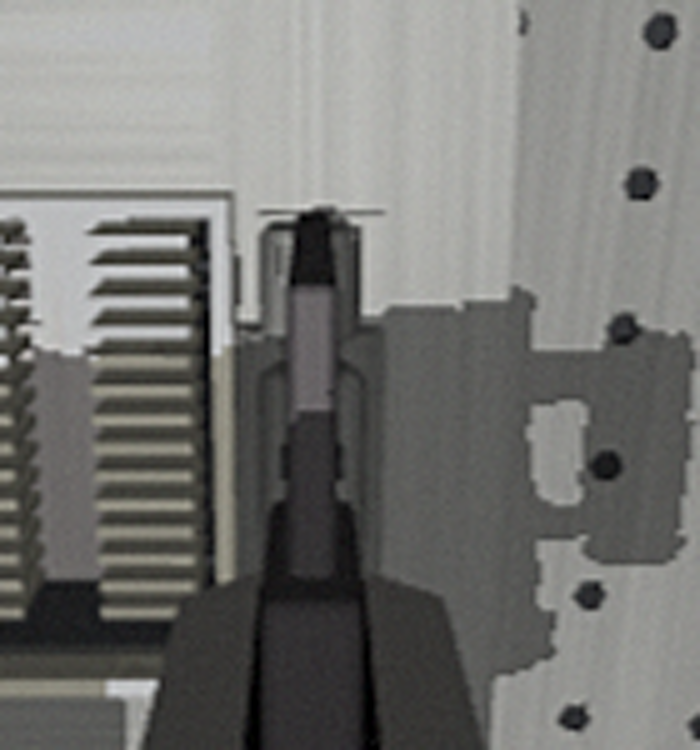

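```bash
python3 - <<'E'
from h import *
np.set_printoptions(precision=4,suppress=True)
def px(X,Y,x0,y0,k): return x0+(X+.5)/k-.5, y0+(Y+.5)/k-.5
w=load('wrist14'); P,R,o=tcp(); print(P)
E=lambda X,Y,z: onz(w,*px(X,Y,190,100,5),z)
c,s=np.cos(.0605),np.sin(.0605)
def st(p): q=p[:2]-[.6341,.1469]; return np.array([q[0]*c+q[1]*s,-q[0]*s+q[1]*c])*1000
print('flap kn left end',st(E(312,365,.1376)),'fixedL outer',st(E(310,226,.116)),'tabL',st(E(312,578,P[2]+.037)))
print('kn edges',st(E(262,260,.106)),st(E(358,260,.106)), 'block edges',st(E(237,450,.1)),st(E(382,450,.1)))
print('flap kn edges',st(E(260,400,.1276)),st(E(366,400,.1276)))
E
```

```text
[0.6338 0.1468 0.1951]
flap kn left end [ 0.3185 27.8288] fixedL outer [-0.0831 50.0977] tabL [ 0.324  23.7959]
kn edges [-9.6133 42.2808] [ 9.4274 42.2992] block edges [-15.4603   1.4285] [15.0943  1.4588]
flap kn edges [-9.427  18.9624] [10.4562 18.982 ]
```

Emit:
play_rows --deltas '[[[0, 0, 0, 0, 0, 0, 8]]]'

```text
time_s: 14.4
ee_pos: [0.6337, 0.1468, 0.1952]
eef_rot: [1.686, 1.57, 0.178]
force: [0.2, -0.8, -1.8]
grip_width: 0.0114
```

Emit:
play_rows --deltas '[[[0, 0, 0, 0, 0, 0, 8]]]'

```text
time_s: 14.5
ee_pos: [0.6336, 0.1468, 0.195]
eef_rot: [1.685, 1.57, 0.176]
force: [1.1, -0.3, -0.7]
grip_width: 0.0119
```

Emit:
play_rows --deltas '[[[0, -0.5, 2, 0, 0, 0, 8], [3, 0, 0, 0, 0, 0, 8], [3, 0, 0, 0, 0, 0, 8], [0, 0, 0, 0, 0, 0, 8], [0, 0, 0, 0, 0, 0, 8]]]'

```text
time_s: 15.0
ee_pos: [0.6332, 0.1447, 0.1886]
eef_rot: [-1.621, 1.57, -3.129]
force: [-0.8, 0.0, -0.8]
grip_width: 0.0118
```

```bash
python3 - <<'E'
from h import *
np.set_printoptions(precision=4,suppress=True)
P,R,o=tcp();print(P,o['force'],o['moment'])
c=snap('wrist','wrist15');snap('side','side15');crop('side15',200,110,260,160,12,'c20');crop('wrist15',190,100,330,250,5,'c21')
E
```

```text
[0.6332 0.1447 0.1886] [-0.825   0.0406 -0.8304] [-0.0763 -0.0745  0.0419]
```

View pics/c20.png

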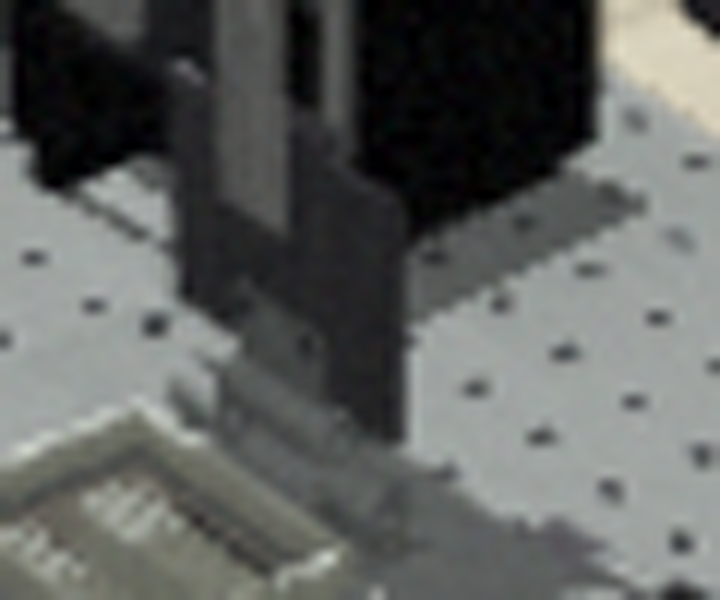

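View pics/c21.png

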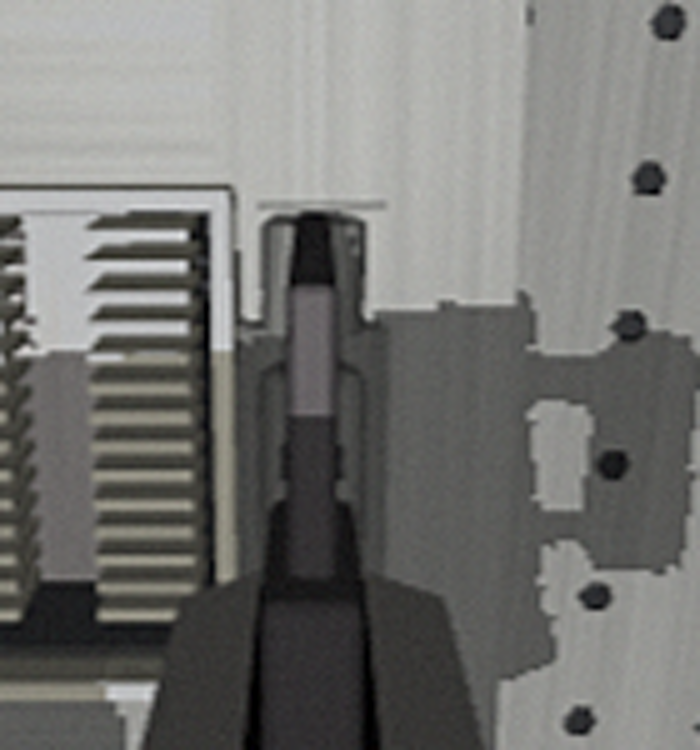

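Emit:
play_rows --deltas '[[[2, 0, 0, 0, 0, 0, 8], [2, 0, 0, 0, 0, 0, 8], [2, 0, 0, 0, 0, 0, 8], [0, 0, 0, 0, 0, 0, 8], [0, 0, 0, 0, 0, 0, 8]]]'

```text
time_s: 15.6
ee_pos: [0.6332, 0.1447, 0.1828]
eef_rot: [-1.355, 1.571, -2.864]
force: [-0.3, 0.2, -1.1]
grip_width: 0.012
```

Emit:
play_rows --deltas '[[[2, 0, 0, 0, 0, 0, 8], [2, 0, 0, 0, 0, 0, 8], [1, 0, 0, 0, 0, 0, 8], [0, 0, 0, 0, 0, 0, 8], [0, 0, 0, 0, 0, 0, 8]]]'

```text
time_s: 16.1
ee_pos: [0.6332, 0.1447, 0.1778]
eef_rot: [-1.656, 1.571, 3.119]
force: [-0.7, -0.6, -0.3]
grip_width: 0.0118
```

Emit:
play_rows --deltas '[[[1, 0, 0, 0, 0, 0, 8], [1, 0, 0, 0, 0, 0, 8], [1, 0, 0, 0, 0, 0, 8], [0, 0, 0, 0, 0, 0, 8], [0, 0, 0, 0, 0, 0, 8]]]'

```text
time_s: 16.6
ee_pos: [0.6332, 0.1447, 0.1748]
eef_rot: [-1.119, 1.571, -2.627]
force: [-0.0, 0.4, -1.2]
grip_width: 0.0119
```

Emit:
play_rows --deltas '[[[1, 0, 0, 0, 0, 0, 8], [0, 0, 0, 0, 0, 0, 8], [0, 0, 0, 0, 0, 0, 8]]]'

```text
time_s: 16.9
ee_pos: [0.6332, 0.1447, 0.1738]
eef_rot: [-0.729, 1.571, -2.238]
force: [-0.4, -0.7, -1.7]
grip_width: 0.0115
```

```bash
python3 - <<'E'
from h import *
np.set_printoptions(precision=4,suppress=True)
P,R,o=tcp();print(P,o['force'],o['moment'])
c=snap('wrist','wrist16');snap('side','side16');crop('side16',200,110,260,160,12,'c22');crop('wrist16',190,80,330,230,5,'c23')
P,R,o=tcp();print(P,o['force'],o['moment'])
E
```

```text
[0.6332 0.1447 0.1738] [-0.356  -0.7462 -1.6741] [-0.0057 -0.0484  0.0123]
[0.6332 0.1447 0.1738] [ 0.1554  0.5616 -0.8454] [-0.0336 -0.1019 -0.0108]
```

View pics/c22.png

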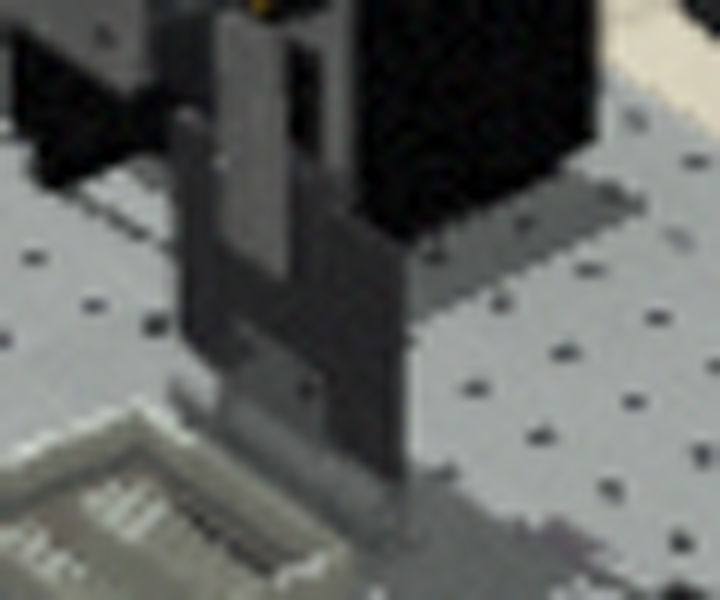

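View pics/c23.png

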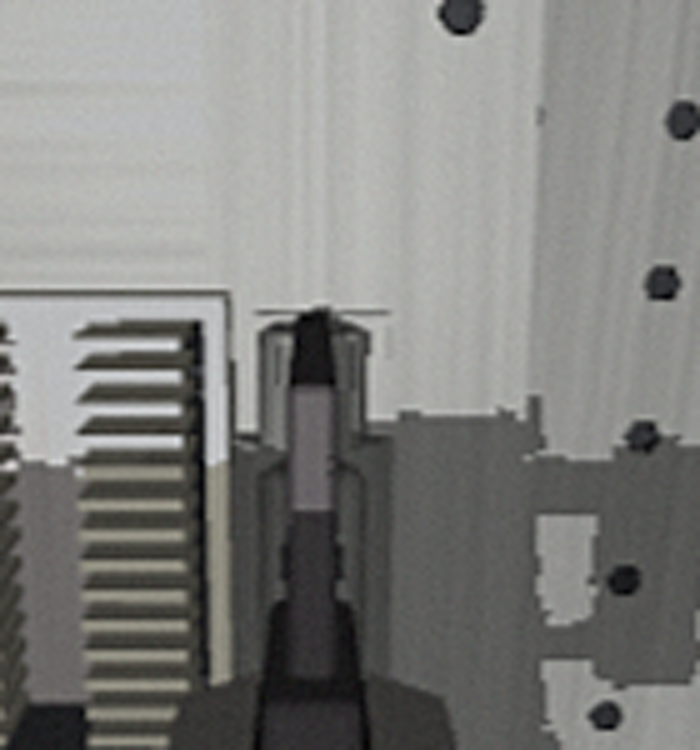

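Emit:
play_rows --deltas '[[[0.5, 0, 0, 0, 0, 0, 8], [0, 0, 0, 0, 0, 0, 8], [0, 0, 0, 0, 0, 0, 8]]]'

```text
time_s: 17.3
ee_pos: [0.6332, 0.1447, 0.1733]
eef_rot: [-1.393, 1.571, -2.902]
force: [-0.6, 0.4, -0.8]
grip_width: 0.0117
```

Emit:
play_rows --deltas '[[[0.5, 0, 0, 0, 0, 0, 8], [0, 0, 0, 0, 0, 0, 8], [0, 0, 0, 0, 0, 0, 8]]]'

```text
time_s: 17.6
ee_pos: [0.6332, 0.1447, 0.1729]
eef_rot: [1.549, 1.571, 0.041]
force: [0.3, 0.8, -0.2]
grip_width: 0.0119
```

```bash
python3 - <<'E'
from h import *
np.set_printoptions(precision=4,suppress=True)
def px(X,Y,x0,y0,k): return x0+(X+.5)/k-.5, y0+(Y+.5)/k-.5
w=load('wrist16')
E=lambda X,Y,z: onz(w,*px(X,Y,190,80,5),z)
c,s=np.cos(.0605),np.sin(.0605)
def st(p): q=p[:2]-[.6341,.1469]; return np.array([q[0]*c+q[1]*s,-q[0]*s+q[1]*c])*1000
print('flap kn left end',st(E(312,464,.1168)),'fixedL outer',st(E(314,323,.115)),'inner',st(E(314,440,.112)))
print('kn edges',st(E(259,370,.106)),st(E(369,370,.106)), 'flap kn edges',st(E(259,500,.1068)),st(E(366,500,.1068)),'block',st(E(232,500,.1)),st(E(390,500,.1)))
print('tab top L',st(E(312,690,.1738+.037)),'plate end',st(E(314,312,.1738+.029)))
E
```

```text
flap kn left end [-0.1396 26.0003] fixedL outer [ 0.1878 50.8059] inner [ 0.2217 29.4153]
kn edges [-9.8656 41.2665] [10.2986 41.284 ] flap kn edges [-10.0685  16.9537] [10.0009 16.9707] block [-15.5426  15.3004] [14.9099 15.3263]
tab top L [-0.1665 20.1287] plate end [ 0.018 61.564]
```

Emit:
play_rows --deltas '[[[0.5, 0, -0.7, 0, 0, 0, 8], [0, 0, 0, 0, 0, 0, 8], [0, 0, 0, 0, 0, 0, 8]]]'

```text
time_s: 17.9
ee_pos: [0.6333, 0.145, 0.1728]
eef_rot: [0.664, 1.57, -0.845]
force: [-2.2, -3.3, 5.0]
grip_width: 0.0116
```

Emit:
play_rows --deltas '[[[0.5, 0, 0, 0, 0, 0, 8], [0, 0, 0, 0, 0, 0, 8], [0, 0, 0, 0, 0, 0, 8]]]'

```text
time_s: 18.2
ee_pos: [0.6333, 0.145, 0.1728]
eef_rot: [1.024, 1.57, -0.485]
force: [-2.3, -3.4, 8.1]
grip_width: 0.0117
```

Emit:
play_rows --deltas '[[[-0.6, -0.2, 0.3, 0, 0, 0, 8], [0, 0, 0, 0, 0, 0, 8], [0, 0, 0, 0, 0, 0, 8], [0, 0, 0, 0, 0, 0, 8]]]'

```text
time_s: 18.6
ee_pos: [0.6332, 0.145, 0.1728]
eef_rot: [1.344, 1.57, -0.164]
force: [-0.4, -2.8, 5.5]
grip_width: 0.0115
```

```bash
python3 - <<'E'
from h import *
np.set_printoptions(precision=4,suppress=True)
for i in range(3):
    c=snap('wrist','wrist17_%d'%i); P,R,o=tcp();print(P,o['force'],o['moment'],o['grip_width'])
print(R); crop('wrist17_0',190,80,330,230,5,'c24')
snap('side','side17');crop('side17',150,90,290,190,5,'c25');snap('top','top17')
E
```

```text
[0.6332 0.145  0.1728] [-0.2103 -2.8688  5.6889] [-0.7723  0.0663 -0.0272] 0.011862872790997559
[0.6332 0.1449 0.1728] [-0.5666 -2.6041  5.2957] [-0.77    0.0987 -0.0504] 0.01185738891817239
[0.6332 0.145  0.1728] [-1.0352 -2.3632  5.4303] [-0.719   0.1103  0.0096] 0.011788892458807475
[[ 0.0008  0.9981  0.0619]
 [-0.0002  0.0619 -0.9981]
 [-1.      0.0008  0.0002]]
```

View pics/c24.png

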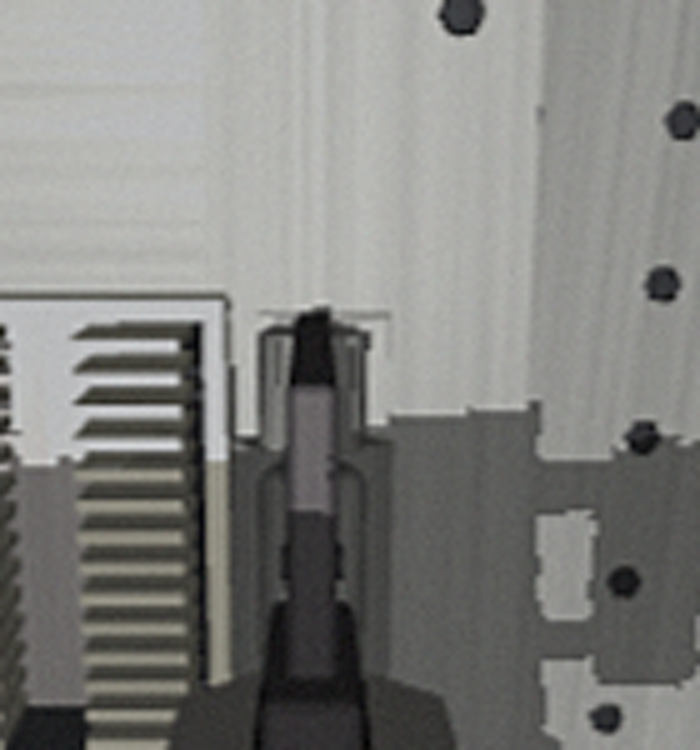

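View pics/c25.png

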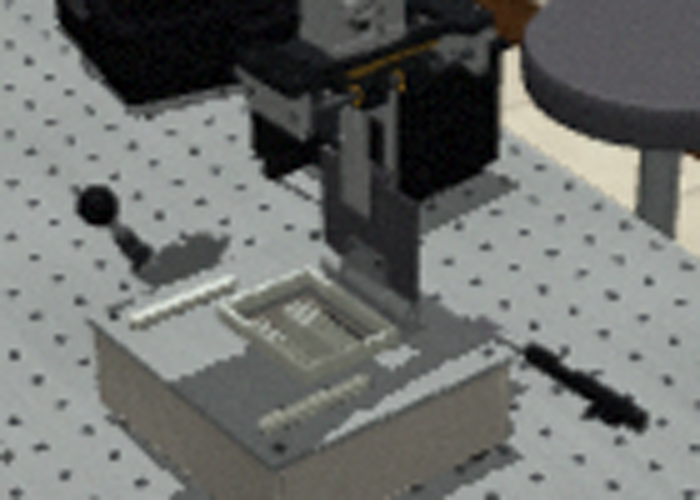

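Emit:
play_rows --deltas '[[[-0.6, 0, 0.4, 0, 0, 0, 8], [0, 0, 0, 0, 0, 0, 8], [0, 0, 0, 0, 0, 0, 8], [0, 0, 0, 0, 0, 0, 8]]]'

```text
time_s: 19.25
ee_pos: [0.6331, 0.1448, 0.1729]
eef_rot: [2.223, 1.571, 0.714]
force: [2.6, 0.6, 1.6]
grip_width: 0.0118
```

```bash
python3 - <<'E'
from h import *
np.set_printoptions(precision=4,suppress=True)
c=snap('wrist','wrist18'); s=snap('side','side18');P,R,o=tcp();print(P,o['force'],o['moment'],o['grip_width'],np.abs(o['joint_vel']).max())
def px(X,Y,x0,y0,k): return x0+(X+.5)/k-.5, y0+(Y+.5)/k-.5
cs,sn=np.cos(.0605),np.sin(.0605)
# lever ball in side, expected at park
b=np.array([.4812,.2698,.1677]); print(proj(s,b), 'seen',px(97,205,150,90,5))
E
```

```text
[0.6331 0.1448 0.1729] [ 2.1803 -0.0849 -0.4939] [-0.0294 -0.6493 -0.0163] 0.011682493189550825 0.0020390188500535164
[168.6992 130.6573] seen (169.0, 130.6)
```

Emit:
play_rows --deltas '[[[0, 0.2, 0, 0, 0, 0, 8], [0, 0, 0, 0, 0, 0, 8], [0, 0, 0, 0, 0, 0, 8], [0, 0, 0, 0, 0, 0, 8]]]'

```text
time_s: 19.75
ee_pos: [0.6332, 0.1448, 0.1729]
eef_rot: [-2.17, 1.571, 2.605]
force: [1.3, 0.4, 0.3]
grip_width: 0.0117
```

```bash
python3 - <<'E'
from h import *
np.set_printoptions(precision=4,suppress=True)
c=snap('top','top19'); snap('side','side19');P,R,o=tcp();print(P,o['force'],o['moment'],o['grip_width'])
E
```

```text
[0.6332 0.1448 0.1729] [0.9277 1.1772 0.0192] [ 0.0791 -0.4338  0.026 ] 0.011800952081461057
```

View pics/side19.png

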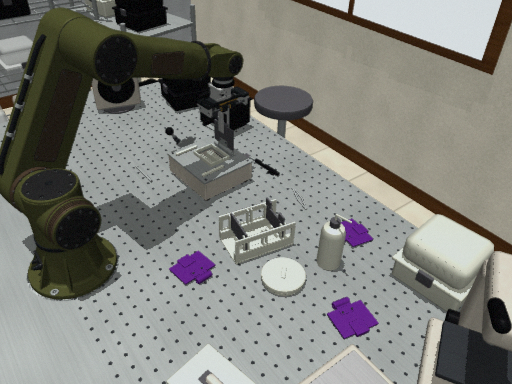

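The flap is seated and held almost without load, the lever ball is at the park position (169,131), and nothing else looks moved. I'm handing in.

```bash
python3 - <<'E'
from station import hand_in
print(hand_in())
E
```

```text
the job is handed in; nothing more can be done
None
```

I parked the lever, moved the grey flap from the rack's middle slot to the hinge, and handed in at about 20 s with the gripper still holding it upright there. No verdict came back.

- **Lever:** Two views put it at about 0.005 rad after I pushed it. In the last side pictures the ball is still at the park position, and the comb is below the deck.
- **Seating:** The knuckle touched the cradle with the flap axis at about 105.8 mm, worked out from its height in the rack; the target is 106 mm. After contact I eased the load off. At the last reading the outside force was about 1–1.5 N sideways and nearly nothing vertically.
- **Grip and alignment:** The fingers closed on the tab at 11.8 mm with 35 N set. The wrist picture showed fore/aft alignment within about 0.5 mm. Yaw matches the lifter to within about 0.005 rad.
- **Along the axis:** This is the least certain check. The wrist camera read about 2 mm high along the axis, judging by the fixed knuckles. Corrected for that, the flap was about 1 mm off centre, against an allowed 4 mm. I moved it back 0.7 mm, but only a fraction of that took effect against friction.
- **Bystanders:** Nothing looked moved in the last side picture. I checked this by eye only.

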